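Hold the sprung suction gate half open for a cylinder in its seat

ROBOT

A 6-joint arm with a two-finger parallel gripper is mounted at the origin on the work surface. World frame = base frame: x ahead of the robot, y to its left, z up, the work surface at z = 0. Lengths are in m, angles in degrees, forces in N, time in s.
With the tool pointing down it reaches from about 0.35 to 0.875 m from the base axis. Payload 4.2 kg.
Tool frame: the origin (TCP) lies midway between the tips of the shut fingers; the grasp point (between the pads) lies 19 mm behind it; y points along the fingers, x is the direction in which the jaws open and shut, and the axes are right-handed (so a half turn about y gives the same grasp; the last joint's range is limited). The gripper opens to 87 mm and grips with 3 to 60 N. Pads are 19 mm wide; open, the fingers measure 117 mm over their backs; the gripper's body (75 mm by 190 mm) begins 51 mm behind the grasp point.
Start: joints at [82.827, 22.042, 0.453, 0, -68.411, -14.817], TCP at [0.234, 0.58, 0.223] pointing down, gripper open.
Joint ranges: [-179.83, 179.83], [-69.29, 118.12], [-61.27, 80.66], [-181.25, 117.63], [-171.15, -9.14], [-177.46, 177.46]. Speed limits (degrees/s): [159.86, 159.86, 180, 180, 180, 180].

INTERFACE

Orientations are given as a 3x3 rotation matrix whose columns are the frame's x, y, z axes.
In Python, from station import * gives the robot as it stands.
- The arm moves only by the tool jog_arm, never from a script. Its argument "series" is a list of rows, each a list of 3 entries, a list of its own where there are three numbers: the shift along the tool's x, y, z in m, then the turn, a rotation vector about the tool's x, y, z in degrees, then the finger opening in m, from 0 to 0.087. A call has 1 to 10 rows; each row shifts and turns the commanded pose from where the row before left it, along the tool's axes as they then stand; what a row does not reach is not made up. A row lasts 1/8 s, in which the tool goes at most 62.5 mm and 10.7 degrees, less where a joint would pass 70% of its speed; a pose out of reach is approached as far as the arm can. A call is refused whole if a number of a shift passes 0.0625 or a number of a turn 10.7, either way. A call with a gripper value outside its range is refused whole. The fingers move at their own pace and stop on an object; the grip force is fixed at half the most. Time passes only in rows, so rows that do not move let the fingers close. It gives the time, the measured TCP pose, the force and the opening at its end, in the units of the state.
- sense(): the state, without advancing time (a new reading comes with each control period).
- capture(name): name is "side" or "top"; returns the picture (400x640x3 uint8, red, green, blue); there is no depth.
- camera_info(name): a dict with "fx", "fy", "cx", "cy" (pixels), "k1" (the pictures are not rectified: a ray, as slopes to the right and down, at radius r is drawn at 1 + k1 r^2 times it, then the intrinsics apply), "rvec" (rotation vector, rad) and "tvec" (3), from world to camera coordinates, as OpenCV has them. Camera axes: x right, y down, z forward; pixel columns grow to the right and rows downward; lengths in m; the calibration is good to about 2 mm. A picture is of the moment at which its call begins. camera_info takes no time and is no camera call.
- finish_job(): hands the job in, once; it reports no verdict.
The state is a dict: "time_s": time; "joints": joint angles; "joint_velocities": joint speeds; "effort": joint torques, N m; "tcp_pos": TCP position; "ee_rot": TCP orientation; "wrist_force": force on the tool from outside, world axes, zero at the start; "moment": the same for the moment, N m; "gripper_width": opening from 0.0 (shut) to 1.0 (fully open).
Only numpy, scipy, OpenCV 4.12 (cv2) and the standard library are available. Lean on these libraries where they do the work, as an engineer would, in place of code of your own. Each camera call takes 0.05 s, during which the arm holds its last target. There are 200 camera calls.

TASK

Stand the finned engine cylinder upright, fully down in the square seat on the dust extractor, with its red port facing the suction mouth, and let go of it. Then slide the spring-loaded gate open by its orange tab until the pointer is at the yellow half-travel line, never taking it past the red line, and hold it there against the spring: the program finishes while the robot is still holding the gate at half. Leave everything else on the bench where it is.

Things in the scene. Friction and masses are not known exactly. Their poses are not given: they have to be found in the camera images.
- extractor: Fixed grey bench dust extractor, a box 160 mm (its x) by 280 mm (its y), dark deck 80 mm above the bench. Origin: centre of its underside; z up; yaw within about 20 degrees of the world axes. Square seat near its +y end; round 50 mm suction mouth at y = -5 mm, covered by the steel gate between two low rails (tops 86 mm above the bench).
- seat (a point): Centre of the seat's floor on the extractor's deck (80 mm above the bench), axes as the extractor's. The seat is a square pocket 59 mm by 59 mm inside a black rim 5 mm thick and 8 mm high.
- cylinder_mid (a point): Centre, half-way up, of the loose finned aluminium engine cylinder, 70 mm tall, 0.2 to 0.43 kg. Foot 52 mm square, 10 mm high; fins 56 mm square above it to the top. Starts upright on the bench left or right, port within 70 degrees of world -y. Its +x points out of the face with the red port; z up. Grasp from above across the two plain faces beside the port (56 mm, along its y).
- cylinder_port (a point): Mouth of the cylinder's red round port stub (26 mm diameter, projects 12 mm from the fins), 40 mm along the cylinder's +x from its axis and 44 mm above its underside; axes as the cylinder's. Seated properly, it looks along the extractor's -y, towards the suction mouth.
- gate (a joint): Travel of the sprung gate in m: 0 shut, 0.060 fully open, along the extractor's -y. Its spring always pulls it shut: about 3 N when shut, 7.5 N at half, 12 N fully open, plus 0.4 N friction. Painted lines on the deck beside the rails show where the pointer is: white 0, yellow 0.030 (half), red 0.048.
- gate_tab (a point): Centre of the grip part of the gate's upright orange tab, 114 mm above the bench, moving with the gate; axes as the extractor's. The tab is 12 mm thick along the travel (y), 36 mm wide (x), from 85 to 135 mm above the bench; a thin orange pointer bar lies across the rails at its foot. Can be pinched from above across its 12 mm.
- piston: Bystander, leave alone: bare steel piston standing upright, 46 mm diameter, 50 mm tall. Origin at the middle of its underside.
- cleaner: Bystander, leave alone: blue bottle with a white cap, 68 mm diameter, 190 mm tall. Origin at the middle of its underside.
- jar: Bystander, leave alone: glass jar with a yellow lid, 66 mm diameter, 85 mm tall. Origin at the middle of its underside.
- tin: Bystander, leave alone: red tin, 76 mm diameter, 100 mm tall. Origin at the middle of its underside.
- wrench: Bystander, leave alone: steel wrench lying flat. Origin at the underside of the tool.
- brush: Bystander, leave alone: hand brush lying flat. Origin at the underside of the tool.
- mug: Bystander, leave alone: white mug, 80 mm diameter, 90 mm tall. Origin at the middle of its underside.
Not all that is in view belongs to the job. What is shaped like the part that bears cylinder_mid but purple is not meant.

How it is judged (in metres and radians):
On the way, in this order (a step that is already met when the one before it is completed fails the run):
1. the cylinder stands in the seat with its port towards the suction mouth, let go, and the gate still shut (horizontal distance between cylinder_mid and seat below 0.007 m and z of cylinder_mid in the frame of seat between 0.031 and 0.039 m and angle between cylinder_mid's own z axis and vertical below 0.08 rad and y of cylinder_port in the frame of seat below -0.03 m and contact force between cylinder and the fingers below 0.2 N and linear speed of cylinder below 0.02 m/s and value of joint gate below 0.01 m), for 0.2 s.
2. the robot holds the gate at half travel (value of joint gate between 0.025 and 0.035 m and velocity of joint gate between -0.01 and 0.01 m/s and contact force between gate and the fingers above 2 N and contact force between gate and cylinder below 0.2 N), for 0.5 s.
At the end, for the whole second after the job is handed in: The cylinder stands released in the seat (within 7 mm of its centre, foot on its floor, upright within 0.08 rad, port towards the suction mouth), and the fingers hold the gate still at 30 mm travel, give or take 5 mm, pressing on it with more than 2 N, the cylinder not touching the gate (all of step 2 and horizontal distance between cylinder_mid and seat below 0.007 m and z of cylinder_mid in the frame of seat between 0.031 and 0.039 m and angle between cylinder_mid's own z axis and vertical below 0.08 rad and y of cylinder_port in the frame of seat below -0.03 m and contact force between cylinder and the fingers below 0.2 N and linear speed of cylinder below 0.02 m/s); the arm keeps its last pose, push and grip.
It fails at once if the gate is opened past the red line (value of joint gate above 0.05 m).
It fails at once if something else on the bench is moved more than 30 mm (distance of any of piston, cleaner, jar, tin, wrench, brush, mug from where it was at the start of the episode above 0.03 m).
It also fails if it takes over 51 s, if anything falls off the work surface, if the arm or the gripper's body presses on something with over 40 N, if the wrist force passes 120 N, or if a joint passes its speed limit or range.

## Working session

There is one attempt and no reset: what is moved stays moved. The work goes in short steps, Python scripts to look and compute and a tool call to move; the robot and the scene stay as the last step left them, time stands still between calls to the robot, and variables do not carry over. Pictures are saved under pics/ and viewed, about 8 in all and at most 12, crops included, and the job is handed in when it is done.

Besides the shell and the picture viewer there is one more tool, called after "Call:" by a JSON object that holds its "method" and its "body". jog_arm: Moves the arm, as the interface text tells. Its arguments: {"type":"object","properties":{"series":{"type":"array","items":{"type":"array"}}},"required":["series"]}

```bash
mkdir -p pics; ls
python3 - <<'E'
from station import *
import cv2,numpy as np
for n in("side","top"):
    im=capture(n); cv2.imwrite(f"pics/{n}0.png",im[:,:,::-1]); print(n,camera_info(n))
s=sense(); print(s)
E
```

```text
pics
side {'fx': 461.6394343906597, 'fy': 461.6394343906597, 'cx': 310.929432589947, 'cy': 205.7030524751846, 'k1': -0.06164081422276668, 'rvec': array([ 2.31794323, -0.72167233,  0.24889947]), 'tvec': array([-0.52854745,  0.34146546,  1.14435509])}
top {'fx': 369.1311284139991, 'fy': 369.1311284139991, 'cx': 312.99867355747017, 'cy': 194.26048020804348, 'k1': -0.07014895499662342, 'rvec': array([ 2.19634687, -2.16742129,  0.12364056]), 'tvec': array([-0.01358282,  0.63574022,  1.1464595 ])}
{'time_s': 0.1, 'joints': array([ 8.28278139e+01,  2.20879069e+01,  3.87672969e-01, -2.42478912e-02,
       -6.84110070e+01, -1.48164447e+01]), 'joint_velocities': array([-0.07473242, -0.0100316 ,  0.22534278,  0.1498572 , -0.07293424,
        0.04410024]), 'effort': array([-9.37885961e-04, -3.91687846e+01,  1.87936163e+01,  4.23193976e+00,
        1.34966007e-02, -7.61294541e-05]), 'tcp_pos': array([0.23380364, 0.57904612, 0.22155585]), 'ee_rot': array([[-3.74566719e-01, -6.32835263e-04,  9.27199748e-01],
       [-9.27197855e-01, -1.87716555e-03, -3.74567236e-01],
       [ 1.97754678e-03, -9.99998038e-01,  1.16360245e-04]]), 'wrist_force': array([-0.43344221, -0.5796825 ,  0.69477636]), 'moment': array([-0.01286557, -0.04117593, -0.04968118]), 'gripper_width': 0.9968933239254791}
```

View pics/side0.png

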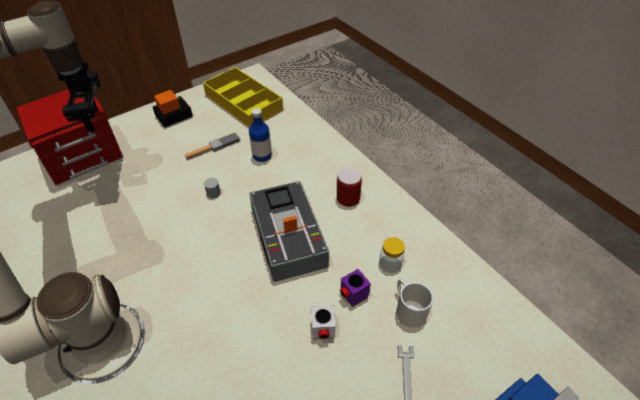

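View pics/top0.png

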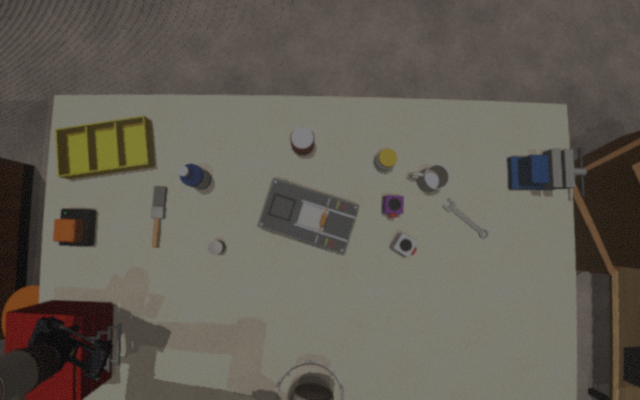

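Side view: the silver cylinder with red port is at (323,322) and the purple decoy at (355,288). In the top view they are at (404,245) and (393,205). The piston, a plain grey cylinder, is at (212,187) side and (217,247) top. I choose the silver one, and will check it in a close crop.

```bash
cat > h.py <<'E'
import numpy as np,cv2
from station import *
def cam(n):
    c=camera_info(n);K=np.array([[c['fx'],0,c['cx']],[0,c['fy'],c['cy']],[0,0,1.]])
    return K,np.array([c['k1'],0,0,0,0.]),np.array(c['rvec']),np.array(c['tvec'])
def proj(n,P):
    K,d,r,t=cam(n); return cv2.projectPoints(np.atleast_2d(np.float64(P)),r,t,K,d)[0][:,0]
def ray(n,uv,z):
    K,d,r,t=cam(n); q=cv2.undistortPoints(np.float64(uv).reshape(-1,1,2),K,d)[:,0]
    R=cv2.Rodrigues(r)[0]; C=-R.T@t; D=np.c_[q,np.ones(len(q))]@R
    return C+D*((z-C[2])/D[:,2])[:,None]
E
python3 - <<'E'
import cv2
a=cv2.imread("pics/side0.png");b=cv2.imread("pics/top0.png")
f=lambda im,x,y,w,h,s:cv2.resize(im[y:y+h,x:x+w],None,fx=s,fy=s,interpolation=cv2.INTER_CUBIC)
cv2.imwrite("pics/c1.png",f(a,240,175,130,175,3.4))   # side
cv2.imwrite("pics/c2.png",f(b,250,170,180,95,4.4))  # top
E
```

```text
(no output)
```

View pics/c1.png

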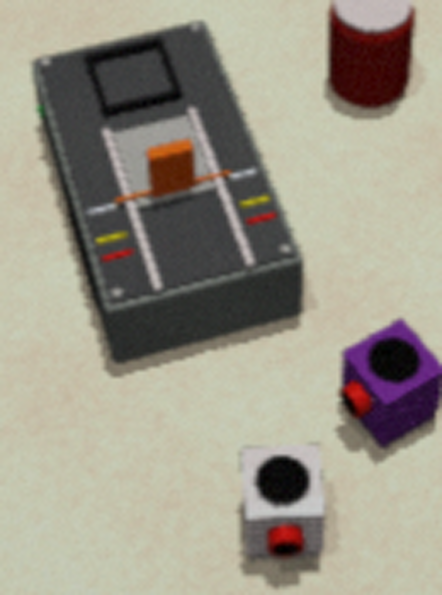

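View pics/c2.png

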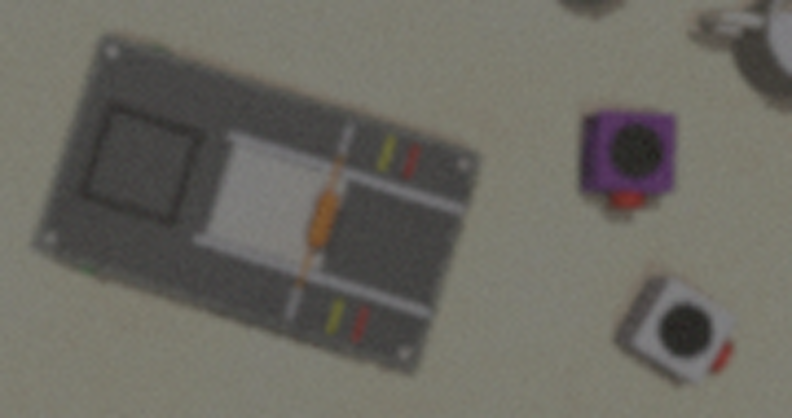

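The crop confirms it: the silver cylinder (top-view crop bore at (686,330), side-view crop bore at (283,480)) has the red port, and the purple one is the decoy. Next I fit the poses.

```bash
cat > fit.py <<'E'
from h import *
from scipy.optimize import least_squares
S=lambda p:(np.array(p,float)+.5)/3.4-.5+[240,175]
T=lambda p:(np.array(p,float)+.5)/4.4-.5+[250,170]
def tf(p,L):
    c,s=np.cos(p[2]),np.sin(p[2]); L=np.array(L,float)
    return np.c_[p[0]+c*L[:,0]-s*L[:,1],p[1]+s*L[:,0]+c*L[:,1],L[:,2]]
dk=[(.08,.14,.08),(.08,-.14,.08),(-.08,-.14,.08),(-.08,.14,.08)]
sd=S([(205,22),(300,262),(107,305),(36,62)]);tp=T([(105,35),(480,155),(412,375),(33,248)])
ex=least_squares(lambda p:np.r_[(proj("side",tf(p,dk))-sd).ravel(),(proj("top",tf(p,dk))-tp).ravel()],[.6,0,-.3])
print("ex",ex.x,np.degrees(ex.x[2]),ex.fun.round(1))
def seatL(q): return [(q[0]+a*.0345,q[1]+b*.0345,.088) for a,b in((1,1),(1,-1),(-1,-1),(-1,1))]
ss=S([(167,38),(183,97),(107,118),(86,70)]);st=T([(115,103),(205,130),(172,224),(83,193)])
r=least_squares(lambda q:np.r_[(proj("side",tf(ex.x,seatL(q)))-ss).ravel(),(proj("top",tf(ex.x,seatL(q)))-st).ravel()],[0,.09])
print("seat local",r.x,r.fun.round(1),"world",tf(ex.x,[[*r.x,.08]]))
r=least_squares(lambda q:np.r_[(proj("side",tf(ex.x,[[*q,.135]]))-S([170,147])).ravel(),(proj("top",tf(ex.x,[[*q,.135]]))-T([325,203])).ravel()],[0,0])
print("tab local",r.x,r.fun.round(1),"world",tf(ex.x,[[*r.x,.114]]))
# cylinder: bore and red blobs
for n,(x,y,w,h) in dict(side=(305,303,36,42),top=(386,228,38,36)).items():
    im=cv2.imread(f"pics/{n}0.png")[y:y+h,x:x+w].astype(int);b,g,rr=im[...,0],im[...,1],im[...,2]
    red=(rr>2*g)&(rr>60); bk=(rr<50)&(g<50)&(b<50)
    for nm,m in(("red",red),("bore",bk)):
        k,l,st_,c=cv2.connectedComponentsWithStats(m.astype('uint8'))
        i=1+np.argmax(st_[1:,4]); p=c[i]+[x,y]; print(n,nm,p,st_[i,4],ray(n,p,.07 if nm=="bore" else .044)[0])
E
python3 fit.py
```

```text
ex [ 0.56547593  0.00986059 -0.30651597] -17.56207120538107 [ 0.7 -1.3  1.5 -0.3 -0.6  2.  -1.4 -1.4 -0.6 -1.1  1.1  0.4  0.6  0.6
 -1.3  0.3]
seat local [0.00053008 0.08105956] [-0.6  0.9  0.8  0.  -0.2 -0.7  0.6 -3.3 -0.2 -0.4  0.9  0.6  1.1  1.
 -0.4  0.8] world [[0.59044011 0.08698207 0.08      ]]
tab local [ 0.00570236 -0.0420016 ] [ 1.9 -0.5 -0.8  2. ] world [[ 0.55823898 -0.03190397  0.114     ]]
side red [323.6440678  332.16949153] 59 [ 0.46414932 -0.31346617  0.044     ]
side bore [322.61904762 315.85034014] 147 [ 0.47917738 -0.28780728  0.07      ]
top red [414. 250.] 1 [ 0.46307029 -0.32458902  0.044     ]
top bore [405.44871795 244.70512821] 78 [ 0.48046707 -0.29037467  0.07      ]
```

```bash
cat > rim.py <<'E'
from h import *
from fit import tf
from scipy.optimize import minimize
import sys
def box(x0,x1,y0,y1,z0,z1): return [(x,y,z) for x in(x0,x1) for y in(y0,y1) for z in(z0,z1)]
a,b=.0295,.0345
bars=[box(-b,b,a,b,.08,.088),box(-b,b,-b,-a,.08,.088),box(a,b,-b,b,.08,.088),box(-b,-a,-b,b,.08,.088)]
reg=[(i,j,.08) for i in(-.042,.042) for j in(-.042,.042)]
def hull(M,n,P,v,s,o):
    q=(proj(n,P)-o+.5)*s-.5
    cv2.fillConvexPoly(M,np.round(cv2.convexHull(q.astype(np.float32))*16).astype(np.int32),v,shift=4)
def ncc(n,im,p,p0):
    c=proj(n,[[p0[0],p0[1],.084]])[0]; o=np.floor(c)-32; s=6
    I=im[int(o[1]):int(o[1])+64,int(o[0]):int(o[0])+64].astype(float)
    M=np.zeros((64*s,64*s),np.uint8);W=M.copy()
    for k in bars: hull(M,n,tf(p,k),255,s,o)
    hull(W,n,tf(p0,reg),255,s,o)
    f=lambda X:cv2.GaussianBlur(cv2.resize(X,(64,64),interpolation=cv2.INTER_AREA).astype(float),(0,0),.6)
    M=f(M); w=f(W)>200
    return -np.corrcoef(I[w],M[w])[0,1]
if __name__=="__main__":
    p0=np.array([.5904,.0870,-.3065])
    ims={n:cv2.imread(f"pics/{n}0.png",0) for n in("side","top")}
    for ns in(["side"],["top"],["side","top"]):
        r=minimize(lambda d:-sum(ncc(n,ims[n],p0+d*[.001,.001,.0175],p0) for n in ns),[0,0,0],method="Nelder-Mead",options=dict(initial_simplex=[[0,0,0],[4,0,0],[0,4,0],[0,0,4]]))
        p=p0+r.x*[.001,.001,.0175]; print(ns,p.round(4),np.degrees(p[2]),-r.fun)
E
sed -i 's/^# cylinder.*/if __name__!="__main__": raise SystemExit/' fit.py
python3 - <<'E'
s=open('fit.py').read(); i=s.index('dk=['); open('fit.py','w').write(s[:i])
E
sed -i 's/-sum(ncc/sum(ncc/' rim.py; python3 rim.py
```

```text
['side'] [ 0.5944  0.0748 -0.3   ] -17.190724770106858 0.39694937053498874
['top'] [ 0.5977  0.0774 -0.2738] -15.685493582257884 0.29580945593742486Traceback (most recent call last):
  File "rim.py", line 25, in <module>
    r=minimize(lambda d:sum(ncc(n,ims[n],p0+d*[.001,.001,.0175],p0) for n in ns),[0,0,0],method="Nelder-Mead",options=dict(initial_simplex=[[0,0,0],[4,0,0],[0,4,0],[0,0,4]]))
    res = _minimize_neldermead(fun, x0, args, callback, bounds=bounds,
                               **options)
    fsim[j] = func(sim[j])
              ~~~~^^^^^^^^
    fx = function(np.copy(x), *(wrapper_args + args))
  File "rim.py", line 25, in <lambda>
    r=minimize(lambda d:sum(ncc(n,ims[n],p0+d*[.001,.001,.0175],p0) for n in ns),[0,0,0],method="Nelder-Mead",options=dict(initial_simplex=[[0,0,0],[4,0,0],[0,4,0],[0,0,4]]))
                        ~~~^^^^^^^^^^^^^^^^^^^^^^^^^^^^^^^^^^^^^^^^^^^^^^^^^^^^^
  File "rim.py", line 25, in <genexpr>
    r=minimize(lambda d:sum(ncc(n,ims[n],p0+d*[.001,.001,.0175],p0) for n in ns),[0,0,0],method="Nelder-Mead",options=dict(initial_simplex=[[0,0,0],[4,0,0],[0,4,0],[0,0,4]]))
                            ~~~^^^^^^^^^^^^^^^^^^^^^^^^^^^^^^^^^^^^
  File "rim.py", line 16, in ncc
    for k in bars: hull(M,n,tf(p,k),255,s,o)
                   ~~~~^^^^^^^^^^^^^^^^^^^^^
  File "rim.py", line 10, in hull
    q=(proj(n,P)-o+.5)*s-.5
       ~~~~^^^^^
  File "h.py", line 7, in proj
    K,d,r,t=cam(n); return cv2.projectPoints(np.atleast_2d(np.float64(P)),r,t,K,d)[0][:,0]
            ~~~^^^
  File "h.py", line 4, in cam
    c=camera_info(n);K=np.array([[c['fx'],0,c['cx']],[0,c['fy'],c['cy']],[0,0,1.]])
ValueError: time passes only in moves, steps and waits
```

```bash
sed -i 's/d:sum(ncc/d:-sum(ncc/' rim.py; sed -i 's/^def cam/from functools import lru_cache\n@lru_cache\ndef cam/' h.py; python3 rim.py
```

```text
['side'] [ 0.5902  0.0932 -0.2969] -17.01065642349188 0.9663673873275644
['top'] [ 0.5911  0.0904 -0.2989] -17.124768223150802 0.9280983355083273
['side', 'top'] [ 0.5906  0.0916 -0.3012] -17.258683856079728 1.8380910851061665
```

Call:
{"method": "jog_arm", "body": {"series": [[[0.04,0,0.031],[0,0,0],0.087],[[0.04,0,0.031],[0,0,0],0.087],[[0.04,0,0.031],[0,0,0],0.087],[[0.04,0,0.031],[0,0,0],0.087],[[0.04,0,0.031],[0,0,0],0.087],[[0.04,0,0.031],[0,0,0],0.087],[[0.04,0,0.031],[0,0,0],0.087],[[0.04,0,0.031],[0,0,0],0.087],[[0.04,0,0.031],[0,0,0],0.087],[[0.04,0,0.031],[0,0,0],0.087]]}}

```text
time_s: 1.35
tcp_pos: [0.3715, 0.0909, 0.2225]
ee_rot: [[-0.374, 0.0, 0.927], [-0.927, 0.0, -0.374], [-0.0, -1.0, 0.0]]
wrist_force: [1.9, -0.1, 0.8]
gripper_width: 0.999
```

Call:
{"method": "jog_arm", "body": {"series": [[[0.04,0,0.031],[0,0,0],0.087],[[0.04,0,0.031],[0,0,0],0.087],[[0.04,0,0.031],[0,0,0],0.087],[[0.04,0,0.031],[0,0,0],0.087],[[0.04,0,0.031],[0,0,0],0.087],[[0.04,0,0.031],[0,0,0],0.087],[[0.04,0,0.031],[0,0,0],0.087],[[0.032,0,0.025],[0,0,0],0.087],[[0,0,0],[0,10,0],0.087],[[0,0,0],[0,10,0],0.087]]}}

```text
time_s: 2.6
tcp_pos: [0.4788, -0.288, 0.2216]
ee_rot: [[-0.674, -0.002, 0.738], [-0.738, 0.001, -0.674], [0.001, -1.0, -0.002]]
wrist_force: [0.3, 0.0, 0.1]
gripper_width: 1.001
```

Call:
{"method": "jog_arm", "body": {"series": [[[0,0,0],[0,10,0],0.087],[[0,0,0],[0,10,0],0.087],[[0,0,0],[0,10,0],0.087],[[0,0,0],[0,10,0],0.087],[[0,0,0],[0,10,0],0.087],[[0,0,0],[0,10,0],0.087],[[0,0,0],[0,10,0],0.087],[[0,0,0],[0,8.7,0],0.087],[[0,0,0],[0,0,0],0.087],[[0,0,0],[0,0,0],0.087]]}}

```text
time_s: 3.85
tcp_pos: [0.4791, -0.2873, 0.2223]
ee_rot: [[-0.861, -0.0, -0.509], [0.509, 0.0, -0.861], [0.0, -1.0, 0.0]]
wrist_force: [-0.5, 0.1, 0.0]
gripper_width: 0.998
```

Call:
{"method": "jog_arm", "body": {"series": [[[-0.0015,0.04,0.001],[0,0,0],0.087],[[0,0.04,0],[0,0,0],0.087],[[0,0.04,0],[0,0,0],0.087],[[0,0.03,0],[0,0,0],0.087],[[0,0.02,0],[0,0,0],0.087],[[0,0.012,0],[0,0,0],0.087],[[0,0.01,0],[0,0,0],0.087],[[0,0,0],[0,0,0],0.087]]}}

```text
time_s: 4.85
tcp_pos: [0.4799, -0.289, 0.0303]
ee_rot: [[-0.86, -0.001, -0.51], [0.51, 0.0, -0.86], [0.001, -1.0, 0.0]]
wrist_force: [0.2, -0.7, 0.5]
gripper_width: 0.997
```

Run:
```python
from h import *
a=capture("side")[270:360,280:390,::-1];b=capture("top")[195:275,350:460,::-1]
f=lambda i:cv2.resize(i,(660,300*1) if 0 else None,fx=3.5,fy=3.5,interpolation=cv2.INTER_CUBIC)
A,B=f(a),f(b);B=cv2.resize(cv2.copyMakeBorder(B,0,A.shape[0]-B.shape[0],0,0,cv2.BORDER_CONSTANT),A.shape[1::-1])
cv2.imwrite("pics/g1.png",np.hstack([A,B])); print(sense()["tcp_pos"],sense()["wrist_force"])
```

```text
[ 0.4805311  -0.28920854  0.03117656] [ 1.06181869 -0.64281266 -0.48357968]
```

View pics/g1.png

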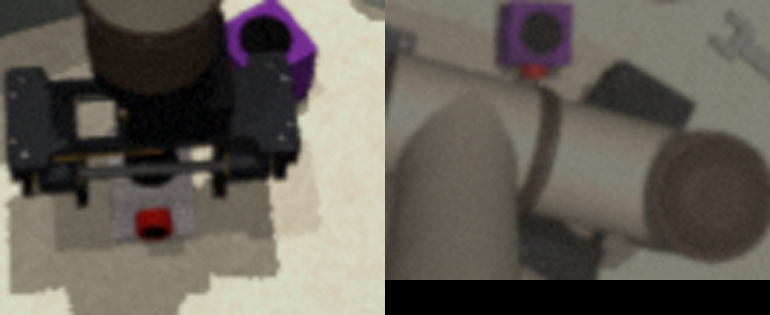

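The side view shows the fingers straddling the silver cylinder, with the port at crop pixel (155,222) and the purple one clear. I'll close the gripper and lift.

Call:
{"method": "jog_arm", "body": {"series": [[[0,0,0],[0,0,0],0.05],[[0,0,0],[0,0,0],0.05],[[0,0,0],[0,0,0],0.05],[[0,0,0],[0,0,0],0.05],[[0,0,0],[0,0,0],0.05],[[0,0,0],[0,0,0],0.05],[[0,0,0],[0,0,0],0.05]]}}

```text
time_s: 5.82
tcp_pos: [0.4802, -0.289, 0.0307]
ee_rot: [[-0.86, 0.0, -0.51], [0.51, -0.0, -0.86], [-0.0, -1.0, -0.0]]
wrist_force: [0.6, -0.4, 0.8]
gripper_width: 0.639
```

Call:
{"method": "jog_arm", "body": {"series": [[[0,-0.02,0],[0,0,0],0.05],[[0,-0.03,0],[0,0,0],0.05],[[0,-0.03,0],[0,0,0],0.05],[[0,-0.04,0],[0,0,0],0.05],[[0,-0.03,0],[0,0,0],0.05],[[0,0,0],[0,0,0],0.05]]}}

```text
time_s: 6.58
tcp_pos: [0.4807, -0.2891, 0.1819]
ee_rot: [[-0.86, 0.004, -0.511], [0.511, -0.001, -0.86], [-0.004, -1.0, -0.001]]
wrist_force: [0.3, -0.4, -2.9]
gripper_width: 0.639
```

Call:
{"method": "jog_arm", "body": {"series": [[[0,-0.02,0],[0,0,0],0.05],[[0.0125,0,-0.048],[0,0,0],0.05],[[0.0125,0,-0.048],[0,0,0],0.05],[[0.0125,0,-0.048],[0,0,0],0.05],[[0.0125,0,-0.048],[0,0,0],0.05],[[0.0125,0,-0.048],[0,0,0],0.05],[[0.0125,0,-0.048],[0,0,0],0.05],[[0.0125,0,-0.048],[0,0,0],0.05],[[0.0125,0,-0.048],[0,0,0],0.05]]}}

```text
time_s: 7.7
tcp_pos: [0.5886, 0.0936, 0.1971]
ee_rot: [[-0.86, -0.006, -0.511], [0.511, -0.001, -0.86], [0.004, -1.0, 0.004]]
wrist_force: [0.7, 0.0, -4.2]
gripper_width: 0.642
```

Call:
{"method": "jog_arm", "body": {"series": [[[0,0,0],[0,-7,0],0.05],[[0,0,0],[0,-6.6,0],0.05],[[0,0,0],[0,0,0],0.05],[[0,0,0],[0,0,0],0.05]]}}

```text
time_s: 8.2
tcp_pos: [0.5892, 0.0919, 0.1989]
ee_rot: [[-0.955, -0.003, -0.296], [0.296, -0.001, -0.955], [0.003, -1.0, 0.002]]
wrist_force: [-0.1, -0.2, -3.6]
gripper_width: 0.639
```

Run:
```python
from h import *
a=capture("side")[150:290,215:365,::-1]
cv2.imwrite("pics/g2.png",cv2.resize(a,None,fx=4,fy=4,interpolation=cv2.INTER_CUBIC)); s=sense();print(s["tcp_pos"],s["ee_rot"],s["wrist_force"])
```

```text
[0.58946262 0.09193697 0.19937412] [[-9.55295443e-01 -2.01989861e-03 -2.95645965e-01]
 [ 2.95647470e-01 -4.85736016e-04 -9.55296989e-01]
 [ 1.78599717e-03 -9.99997842e-01  1.06119932e-03]] [ 0.85094608 -0.55993099 -4.45379311]
```

View pics/g2.png

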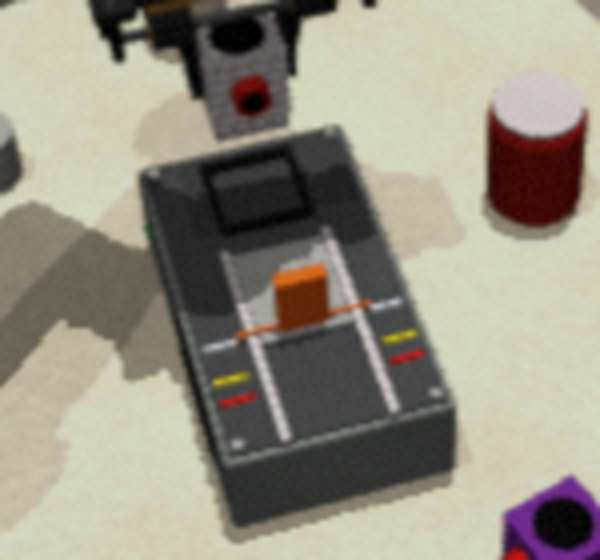

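Call:
{"method": "jog_arm", "body": {"series": [[[-0.0013,0.03,0],[0,0,0],0.05],[[0,0.03,0],[0,0,0],0.05],[[0,0.01,0],[0,0,0],0.05],[[0,0,0],[0,0,0],0.05],[[0,0,0],[0,0,0],0.05]]}}

```text
time_s: 8.88
tcp_pos: [0.5923, 0.0921, 0.132]
ee_rot: [[-0.956, 0.003, -0.294], [0.294, 0.001, -0.956], [-0.003, -1.0, -0.002]]
wrist_force: [0.2, 0.9, -3.2]
gripper_width: 0.638
```

Run:
```python
from h import *
im=capture("side");s=sense();z=s["tcp_pos"][2]-.0307+.07;print(s["tcp_pos"],s["wrist_force"],z)
p=proj("side",[[.5902,.0932,z]])[0];x,y=int(p[0])-30,int(p[1])-35
c=im[y:y+70,x:x+60]; cv2.imwrite("pics/g3.png",cv2.resize(c[:,:,::-1],None,fx=7,fy=7,interpolation=cv2.INTER_CUBIC))
print("expected bore",p,(p-[x,y]+.5)*7)
```

```text
[0.59224249 0.09217415 0.13209149] [ 0.18739266 -0.47227401 -2.66590425] 0.17139148562489714
expected bore [276.40499735 175.79627971] [216.33498142 254.07395797]
```

View pics/g3.png

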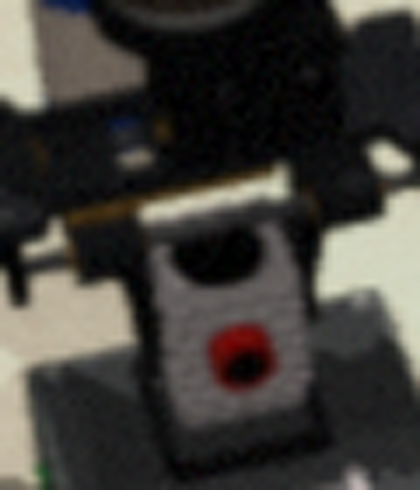

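Call:
{"method": "jog_arm", "body": {"series": [[[0.0012,0.008,0],[0,0,0],0.05],[[0,0.004,0],[0,0,0],0.05],[[0,0.003,0],[0,0,0],0.05],[[0,0.003,0],[0,0,0],0.05],[[0,0,0],[0,0,0],0.05]]}}

```text
time_s: 9.55
tcp_pos: [0.59, 0.0922, 0.1122]
ee_rot: [[-0.956, -0.001, -0.294], [0.294, -0.0, -0.956], [0.001, -1.0, 0.0]]
wrist_force: [-0.7, -0.3, -3.9]
gripper_width: 0.641
```

Call:
{"method": "jog_arm", "body": {"series": [[[0,0.001,0],[0,0,0],0.05],[[0,0.001,0],[0,0,0],0.05],[[0,0,0],[0,0,0],0.05],[[0,0,0],[0,0,0],0.05]]}}

```text
time_s: 10.05
tcp_pos: [0.5903, 0.0923, 0.1107]
ee_rot: [[-0.956, 0.0, -0.294], [0.294, 0.0, -0.956], [-0.0, -1.0, -0.0]]
wrist_force: [0.1, 0.6, -3.7]
gripper_width: 0.636
```

Call:
{"method": "jog_arm", "body": {"series": [[[0,0.001,0],[0,0,0],0.05],[[0,0,0],[0,0,0],0.05],[[0,0,0],[0,0,0],0.05]]}}

```text
time_s: 10.42
tcp_pos: [0.5903, 0.0923, 0.1107]
ee_rot: [[-0.956, 0.001, -0.294], [0.294, 0.0, -0.956], [-0.001, -1.0, -0.0]]
wrist_force: [-3.5, 1.1, 5.4]
gripper_width: 0.645
```

Force went from -3.7 to +5.4 N, so the foot is on the floor of the seat. I'll open gently and go up.

Call:
{"method": "jog_arm", "body": {"series": [[[0,0,0],[0,0,0],0.07],[[0,0,0],[0,0,0],0.078],[[0,0,0],[0,0,0],0.078],[[0,0,0],[0,0,0],0.078],[[0,-0.02,0],[0,0,0],0.08],[[0,-0.04,0],[0,0,0],0.08],[[0,-0.05,0],[0,0,0],0.08],[[0,-0.01,0],[0,0,0],0.08],[[0,0,0],[0,0,0],0.08]]}}

```text
time_s: 11.55
tcp_pos: [0.5901, 0.0924, 0.23]
ee_rot: [[-0.956, 0.001, -0.294], [0.294, 0.001, -0.956], [-0.001, -1.0, -0.001]]
wrist_force: [0.5, 0.2, -0.4]
gripper_width: 0.92
```

Run:
```python
from h import *
im=capture("side"); c=im[150:290,215:365]; cv2.imwrite("pics/g4.png",cv2.resize(c[:,:,::-1],None,fx=4,fy=4,interpolation=cv2.INTER_CUBIC))
s=sense();print(s["tcp_pos"],s["joints"])
b=proj("side",[[.5902,.0932,.15]])[0];print("exp bore",b,(b-[215,150]+.5)*4)
hsv=cv2.cvtColor(im,cv2.COLOR_RGB2HSV);m=((hsv[...,0]>5)&(hsv[...,0]<16)&(hsv[...,1]>190)&(hsv[...,2]>60)).astype('uint8')[215:245,270:320]
k,l,st,ce=cv2.connectedComponentsWithStats(m);print(st,ce+[270,215])
```

```text
[0.58947175 0.09216006 0.2285418 ] [ 2.43998350e+01  1.90982084e+01 -3.08972761e+00 -4.37628921e-02
 -6.78969286e+01 -4.14920186e+01]
exp bore [276.97713286 181.22450983] [249.90853144 126.8980393 ]
[[   0    0   50   30 1345]
 [  14    2   13   15  154]
 [   5   18    1    1    1]] [[295.04089219 230.13680297]
 [289.9025974  223.91558442]
 [275.         233.        ]]
```

View pics/g4.png

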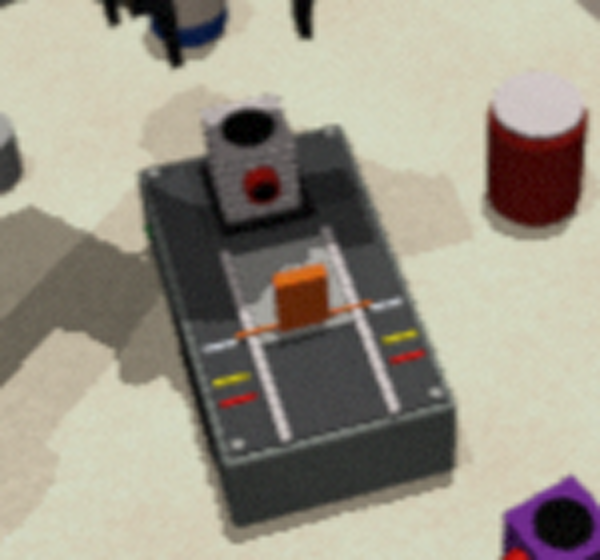

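Picture 8: the cylinder stands in the seat, with the bore at crop (248,127) against (250,127) expected. Its port is towards the gate, and the gate is shut (pointer at white). Next I locate the tab.

Run:
```python
from h import *
from fit import tf
from scipy.optimize import least_squares
Y=np.radians(-17.1)
bx=[(x,y,z) for x in(-.018,.018) for y in(-.006,.006) for z in(.088,.135)]
def cen(n,xy):
    q=cv2.convexHull(proj(n,tf([*xy,Y],bx)).astype(np.float32)); m=cv2.moments(q); return np.array([m['m10'],m['m01']])/m['m00']
for n,(x,y,w,h) in dict(side=(280,214,20,20),top=(312,205,20,26)).items():
    im=cv2.cvtColor(cv2.imread(f"pics/{n}0.png"),cv2.COLOR_BGR2HSV)
    m=((im[...,0]>4)&(im[...,0]<20)&(im[...,1]>(180 if n=="side" else 130))&(im[...,2]>60)).astype(np.uint8)[y:y+h,x:x+w]
    m=cv2.morphologyEx(m,cv2.MORPH_OPEN,np.ones((3,3),np.uint8)); k,l,s,c=cv2.connectedComponentsWithStats(m);i=1+np.argmax(s[1:,4])
    c=c[i]+[x,y]; r=least_squares(lambda p:cen(n,p)-c,[.558,-.03]); p=r.x
    q=cv2.contourArea(cv2.convexHull(proj(n,tf([*p,Y],bx)).astype(np.float32)))
    st=np.array([.5902,.0932] if n=="side" else [.5911,.0904]); d=p-st; R=np.array([[np.cos(Y),-np.sin(Y)],[np.sin(Y),np.cos(Y)]])
    print(n,c,s[i],"area",q,p,"rel seat local",d@R)
```

```text
side [289.96153846 223.96794872] [  4   3  13  15 156] area 201.75406807870604 [ 0.55658036 -0.03216297] rel seat local [ 0.00472835 -0.12970658]
top [323.  219.5] [ 9 10  5 10 32] area 59.286039436468855 [ 0.55604832 -0.03383515] rel seat local [ 0.00302799 -0.1290497 ]
```

Call:
{"method": "jog_arm", "body": {"series": [[[-0.001,0,0.0325],[0,0,0],0.08],[[-0.001,0,0.0325],[0,0,0],0.08],[[-0.001,0,0.0325],[0,0,0],0.08],[[-0.0005,0,0.0325],[0,0,0],0.08],[[0,0,0],[0,-10,0],0.06],[[0,0,0],[0,-10,0],0.045],[[0,0,0],[0,-10,0],0.045],[[0,0,0],[0,-10,0],0.045],[[0,0,0],[0,-10,0],0.045],[[0,0,0],[0,-10,0],0.045]]}}

```text
time_s: 12.85
tcp_pos: [0.5542, -0.0332, 0.2272]
ee_rot: [[-0.729, -0.004, 0.685], [-0.685, -0.001, -0.729], [0.004, -1.0, -0.003]]
wrist_force: [-0.5, -0.1, 1.3]
gripper_width: 0.521
```

Call:
{"method": "jog_arm", "body": {"series": [[[0,0,0],[0,-10,0],0.045],[[0,0,0],[0,-10,0],0.045],[[0,0,0],[0,-10,0],0.045],[[0,0,0],[0,0,0],0.045],[[0,0,0],[0,0,0],0.045],[[0,0,0],[0,0,0],0.045]]}}

```text
time_s: 13.6
tcp_pos: [0.5551, -0.0331, 0.2291]
ee_rot: [[-0.295, -0.001, 0.955], [-0.955, -0.0, -0.295], [0.0, -1.0, -0.001]]
wrist_force: [-0.2, 0.8, -0.2]
gripper_width: 0.519
```

Call:
{"method": "jog_arm", "body": {"series": [[[0,0.04,0],[0,0,0],0.045],[[0,0.04,0],[0,0,0],0.045],[[0,0.02,0],[0,0,0],0.045],[[0,0.015,0],[0,0,0],0.045],[[0,0.015,0],[0,0,0],0.045],[[0,0,0],[0,0,0],0.045],[[0,0,0],[0,0,0],0.045]]}}

```text
time_s: 14.48
tcp_pos: [0.5559, -0.033, 0.1002]
ee_rot: [[-0.294, 0.001, 0.956], [-0.956, 0.0, -0.294], [-0.0, -1.0, 0.001]]
wrist_force: [0.2, -0.0, 0.4]
gripper_width: 0.516
```

Run:
```python
from h import *
im=capture("side"); c=im[150:290,215:365]; cv2.imwrite("pics/g5.png",cv2.resize(c[:,:,::-1],None,fx=4,fy=4,interpolation=cv2.INTER_CUBIC))
```

```text
(no output)
```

View pics/g5.png

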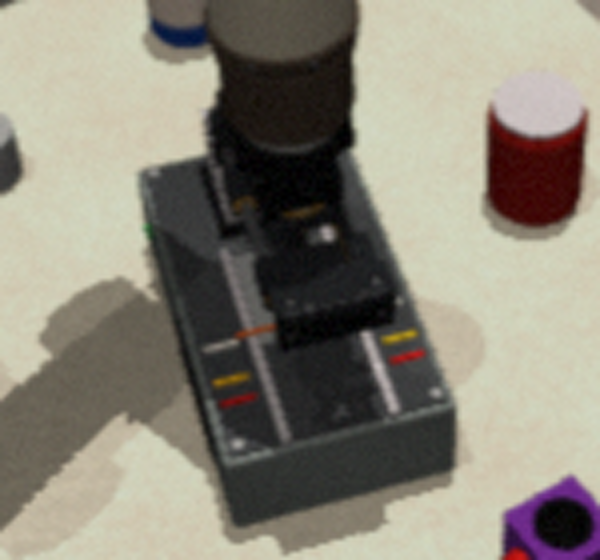

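The gripper is over the tab and the pointer is still at the white line (crop (250,331)). I'll pinch now.

Call:
{"method": "jog_arm", "body": {"series": [[[0,0,0],[0,0,0],0.02],[[0,0,0],[0,0,0],0.005],[[0,0,0],[0,0,0],0.005],[[0,0,0],[0,0,0],0.005],[[0,0,0],[0,0,0],0.005],[[0,0,0],[0,0,0],0.005]]}}

```text
time_s: 15.28
tcp_pos: [0.5555, -0.0326, 0.0996]
ee_rot: [[-0.294, 0.001, 0.956], [-0.956, 0.001, -0.294], [-0.001, -1.0, 0.0]]
wrist_force: [-0.8, 3.3, -0.2]
gripper_width: 0.136
```

Call:
{"method": "jog_arm", "body": {"series": [[[0.006,0,0],[0,0,0],0.005],[[0.006,0,0],[0,0,0],0.005],[[0.006,0,0],[0,0,0],0.005],[[0.006,0,0],[0,0,0],0.005],[[0.004,0,0],[0,0,0],0.005],[[0,0,0],[0,0,0],0.005],[[0,0,0],[0,0,0],0.005]]}}

```text
time_s: 16.15
tcp_pos: [0.5473, -0.0591, 0.0996]
ee_rot: [[-0.294, 0.001, 0.956], [-0.956, 0.001, -0.294], [-0.002, -1.0, 0.001]]
wrist_force: [0.4, 6.7, 1.3]
gripper_width: 0.133
```

Run:
```python
from h import *
im=capture("side"); c=im[190:290,240:340]; cv2.imwrite("pics/g6.png",cv2.resize(c[:,:,::-1],None,fx=6,fy=6,interpolation=cv2.INTER_CUBIC))
s=sense();print(s["tcp_pos"],s["wrist_force"])
```

```text
[ 0.54730746 -0.05910424  0.09964581] [-0.29656944  7.91401322  0.89695268]
```

View pics/g6.png

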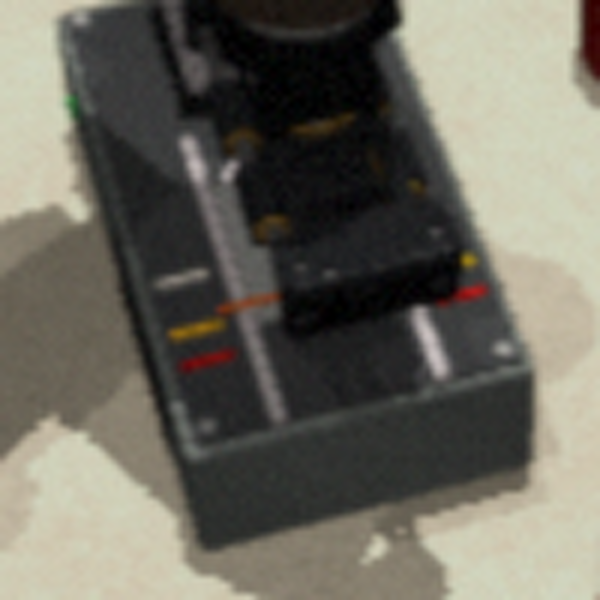

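The pointer at crop (250,303) is just short of the yellow line, at about 27 mm, and the TCP moved 27.7 mm. I'll add 2.5 mm.

Call:
{"method": "jog_arm", "body": {"series": [[[0.0025,0,0],[0,0,0],0.005],[[0,0,0],[0,0,0],0.005],[[0,0,0],[0,0,0],0.005],[[0,0,0],[0,0,0],0.005],[[0,0,0],[0,0,0],0.005],[[0,0,0],[0,0,0],0.005],[[0,0,0],[0,0,0],0.005],[[0,0,0],[0,0,0],0.005]]}}

```text
time_s: 17.2
tcp_pos: [0.5466, -0.0613, 0.0996]
ee_rot: [[-0.294, 0.001, 0.956], [-0.956, 0.002, -0.294], [-0.002, -1.0, 0.001]]
wrist_force: [0.1, 8.2, 1.1]
gripper_width: 0.136
```

Run:
```python
from h import *
im=capture("side"); c=im[215:265,255:325]; cv2.imwrite("pics/g7.png",cv2.resize(c[:,:,::-1],None,fx=11,fy=11,interpolation=cv2.INTER_CUBIC))
# orange pointer row near columns 277..285: before (shut) vs now, and deck scale
old=cv2.cvtColor(cv2.imread("pics/side0.png"),cv2.COLOR_BGR2RGB)
def pts(I):
    h=cv2.cvtColor(I,cv2.COLOR_RGB2HSV).astype(int);out=[]
    for x in range(275,284):
        w=np.clip(h[222:252,x,1]-110,0,None)*(h[222:252,x,0]>4)*(h[222:252,x,0]<20)*(h[222:252,x,2]>60)
        out.append((x,round((w*np.arange(222,252)).sum()/w.sum(),1) if w.sum() else None))
    return out
print(pts(old));print(pts(im))
Y=np.radians(-17.1);seat=np.array([.5902,.0932])
u=np.array([np.sin(Y),-np.cos(Y)]);e=np.array([np.cos(Y),np.sin(Y)])
for t in(0,.025,.03,.035):print(t,proj("side",[[*(seat+.1295*u+t*u+e*k),.088] for k in(-.03,-.04)]).round(1).tolist())
s=sense();print(s["tcp_pos"],s["wrist_force"])
```

```text
[(275, np.float64(233.3)), (276, np.float64(233.0)), (277, np.float64(233.0)), (278, np.float64(232.4)), (279, np.float64(232.0)), (280, np.float64(232.0)), (281, np.float64(232.0)), (282, np.float64(231.6)), (283, np.float64(231.1))]
[(275, None), (276, np.float64(241.9)), (277, np.float64(242.0)), (278, np.float64(241.5)), (279, np.float64(241.3)), (280, np.float64(241.0)), (281, np.float64(240.8)), (282, np.float64(240.5)), (283, np.float64(240.3))]
0 [[279.7, 231.9], [276.1, 232.8]]
0.025 [[282.0, 238.8], [278.4, 239.7]]
0.03 [[282.5, 240.2], [278.9, 241.1]]
0.035 [[283.0, 241.6], [279.4, 242.5]]
[ 0.54659859 -0.06132794  0.09962215] [0.45995809 7.21180594 1.23549382]
```

View pics/g7.png

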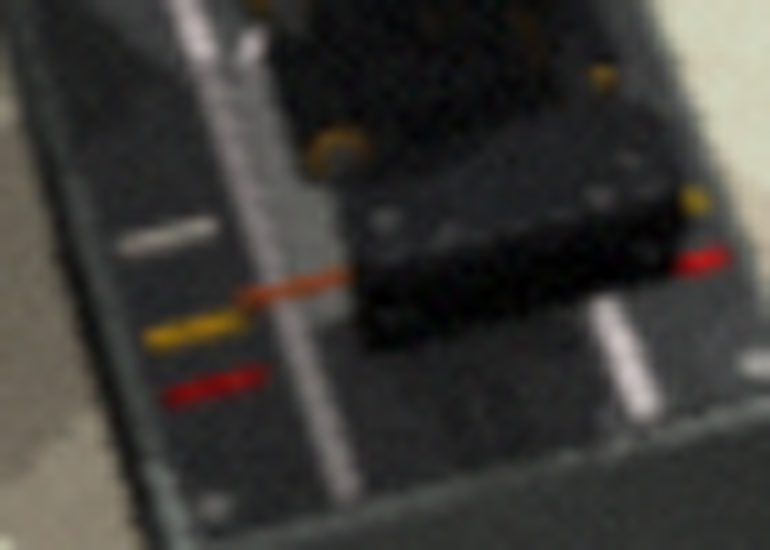

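The pointer is at about 30 mm. The image measurement gives 30 to 31 mm and the TCP displacement gives 30.0 mm, at about 7 to 8 N of spring force. The cylinder was untouched, so I'm handing in.

```bash
python3 -c "
from station import *
print(finish_job())"
```

```text
the job is handed in; nothing more can be done
None
```

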